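# File a steel section in the push-latch specimen drawer

### The job

The top drawer of the small specimen cabinet has no handle, only a push-push latch: press its front in until it meets the latch's stop and let go, and it springs open. File the bare steel section that lies on the bench flat in the drawer's empty round pocket, then press the drawer shut in the same way so that it latches and stays closed when you let go. The latch is delicate: never push on the drawer or cabinet with more than 18 N, and leave the two moulded mounts and the hardness reference block where they are.

Things in the scene. Friction and masses are not known exactly. Their poses are not given: they have to be found in the camera images.
- cabinet: Grey sheet-metal bench-top specimen cabinet, two white-fronted drawers one above the other, 200 deep (x) x 190 wide (y) x 105 mm high, fixed to the bench. Origin: centre of its underside; x points from the front into the cabinet (pressing direction), y to the left seen from the front, z up. The body's front edges lie at x = -0.100. Only the top drawer moves.
- drawer (a joint): Top drawer's travel in m along cabinet -x: 0 latched (within 1 mm), 0.085 fully open, negative pressed in beyond latched. A spring drives it all the way open by itself (4.8 N at 0, 2.3 N fully open). Pressed to the stop and let go, the latch changes state: latched to open, open to latched. A press short of the trip point changes nothing.
- drawer_front (a point): Centre of the outer face of the top drawer's flat front, 178 wide x 43 high, 55 to 98 mm above the bench, normal to cabinet x; latched it stands at cabinet x = -0.115. The trip point lies 3.5 to 10.5 mm further in, different each time and not visible; 1.2 mm later comes the stop: the push, 5 to 7 N before it, then rises by some 10 N per mm. Press slowly.
- pocket (a point): Centre of the floor of the drawer's empty round pocket, 36.5 mm wide, 7 mm deep, floor 73 and the insert's flat top 80 mm above the bench; moves with the drawer. The drawer front's rear face is 41 mm away and rises to 98 mm. It is the right-hand pocket seen from the front; a fixed steel section fills the left one, 76 mm away. Drawer open, its centre is 44 mm outside the cabinet body.
- steel_section: The bare steel section to be filed: a plain steel disc 34 mm in diameter and 14 mm high, about 30 g, lying flat on the bench to the left of the cabinet; larger in diameter than the two moulded mounts in the same row, smaller than the reference block. Origin: centre of its underside, z up.
- mount_a: Bystander: resin-moulded mount, a disc 30 mm in diameter and 15 mm high on the bench. Origin: centre of its underside.
- mount_b: Bystander: resin-moulded mount, a disc 30 mm in diameter and 12 mm high on the bench. Origin: centre of its underside.
- reference_block: Bystander: steel hardness reference block, a disc 48 mm in diameter and 16 mm high on the bench. Origin: centre of its underside.
Not all that is in view belongs to the job. Leave any purple or red look-alike of the steel_section alone.

How it is judged (in metres and radians):
On the way, in this order (a step that is already met when the one before it is completed fails the run):
1. the latch is released and the drawer has sprung open (value of joint drawer above 0.075 m), for 0.2 s.
2. the steel section lies flat on the floor of the pocket, let go, with the drawer still open (horizontal distance between steel_section and pocket below 0.003 m and z of steel_section in the frame of pocket below 0.002 m and contact force between the fingers and steel_section below 0.1 N and value of joint drawer above 0.06 m), for 0.2 s.
3. the drawer is shut (value of joint drawer below 0.002 m), for 0.2 s.
At the end, for the whole second after the job is handed in: The top drawer is latched: it stays within 2 mm of its latched position by itself. The bare steel section lies at rest and flat (within 0.08 rad) in the pocket, its underside within 2 mm of the pocket's floor and its centre within 3 mm of the pocket's (value of joint drawer between -0.002 and 0.002 m and horizontal distance between steel_section and pocket below 0.003 m and z of steel_section in the frame of pocket between -0.002 and 0.002 m and angle between steel_section's own z axis and vertical below 0.08 rad and linear speed of steel_section below 0.01 m/s); the robot touches nothing.
It fails at once if the fingers or the arm push on the drawer or the cabinet with more than 18 N (contact force between any of the fingers, the arm and cabinet above 18 N).
It fails at once if a moulded mount or the reference block is moved by more than 15 mm (distance of any of mount_a, mount_b, reference_block from where it was at the start of the episode above 0.015 m).
It also fails if it takes over 69 s, if anything falls off the work surface, if the arm or the gripper's body presses on something with over 40 N, if the wrist force passes 120 N, or if a joint passes its speed limit or range.

### The arm

A 7-joint arm with a two-finger parallel gripper is mounted at the origin on a cart in front of the work surface, level with it; the furniture and walls round the work are solid. World frame = base frame: x ahead of the robot, y to its left, z up, the work surface at z = 0. Lengths are in mm, angles in rad, forces in N, time in s.
With the tool pointing down it reaches from about 400 to 875 mm from the base axis. Payload 4.4 kg.
Tool frame: the origin (TCP) lies where the fingers leave the gripper's body, on its centre line; the fingertips stand 73 mm ahead of it and the grasp point (between the pads) lies 54 mm ahead of it; z points along the fingers, y is the line along which they close (so a half turn about z gives the same grasp; the last joint's range is limited). The gripper opens to 85 mm and grips with 20 to 120 N. Pads are 22 mm wide; open, the fingers measure 114 mm over their backs; the gripper's body (76 mm by 85 mm) begins 54 mm behind the grasp point. The pads swing forward as they close: fully open they stand 13 mm farther back than shut.
Start: joints at [1.269, 0.628, 0.038, 1.517, -0.027, 0.996, -0.02], TCP at [151.878, -632.02, 303.913] pointing down, gripper open.
Joint ranges: [-3.06, 3.06], [-0.37, 2.12], [-1.25, 1.32], [0.18, 2.47], [-1.1, 4.24], [0.23, 1.98], [-2.94, 2.94]. Speed limits (rad/s): [2.57, 2.57, 3.14, 3.14, 3.14, 3.14, 3.14].

### API

Orientations are given as [roll, pitch, yaw] about the fixed x, y, z axes, in that order (R = Rz(yaw) Ry(pitch) Rx(roll)).
In Python, from cell import ctrl gives the robot as it stands.
- The arm moves only by the tool send_rows, never from a script. Its argument "rows" is a list that holds one entry, the list of rows, each a list of 6 numbers: the shift along the tool's x, y, z in cm, then the turn, a rotation vector about the tool's x, y, z in rad. In form: [[[tx, ty, tz, wx, wy, wz], ...]]. A call has 1 to 10 rows; each row is the pose to reach, as a shift and turn from the pose commanded when the call began, along the tool's axes at that moment; what a row does not reach only later rows make up. A row lasts 1/10 s, in which the tool goes at most 50 mm and 8.59 degrees, less where a joint would pass 70% of its speed; a pose out of reach is approached as far as the arm can. A call with a gripper value outside its range is refused whole. "grip" is the closure in counts, from 0 (fully open) to 255 (shut), set as the call begins (left out, the last holds). The fingers move at their own pace and stop on an object; the grip force is fixed at half the most. Time passes only in rows, so rows that repeat a pose let the fingers close. It gives the time, the measured TCP pose, the force, the opening and the grip force at its end, in the units of the state.
- ctrl.read_state(): the state, without advancing time (a new reading comes with each control period).
- ctrl.get_image(name): name is "side" or "top" or "wrist"; returns a dict with "pixels" (384x512x3 uint8, red, green, blue), "fx", "fy", "cx", "cy" (pixels), "extrinsics" (4x4, takes a point from camera to world coordinates); the wrist camera has in their place "mount" (4x4, takes a point from camera to tool coordinates, whose origin is the TCP and whose axes are the flange's). Camera axes: x right, y up, looking along -z (the intrinsics and any distortion apply to the point x, -y, -z); pixel columns grow to the right and rows downward; lengths in mm; the calibration is good to about 2 mm. A picture is of the moment at which its call begins: read the wrist's pose just before it. There is no depth.
- ctrl.finish_job(): hands the job in; it is judged then, once.
The state is a dict: "clock": time; "qpos": joint angles; "qd": joint speeds; "tau": joint torques, N m; "eef_pos": TCP position; "tool_rot": TCP orientation; "force": force on the tool from outside, world axes, zero at the start; "torque": the same for the moment, N m; "width": finger opening in mm; "gripper_force": force on a finger pad.
Only numpy, scipy, OpenCV 4.12 (cv2) and the standard library are available. Lean on these libraries where they do the work, as an engineer would, in place of code of your own. Each camera call takes 0.05 s, during which the arm holds its last target. There are 200 camera calls.

## Working session

There is one attempt and no reset: what is moved stays moved. The work goes in short steps, Python scripts to look and compute and a tool call to move; the robot and the scene stay as the last step left them, time stands still between calls to the robot, and variables do not carry over. Pictures are saved under pics/ and viewed, at most 10 in all, crops included, and the job is handed in when it is done.

Besides the shell and the picture viewer there is one more tool, called after "Call:" as name(argument=value, ...), one argument or row to a line, values as JSON. send_rows: Moves the arm, as the interface text tells. Its arguments: {"type":"object","properties":{"rows":{"type":"array","items":{"type":"array","items":{"type":"array","items":{"type":"number"}}}},"grip":{"type":"number"}},"required":["rows"]}

```bash
mkdir -p pics; ls
python3 - <<'E'
from cell import ctrl
import cv2,numpy as np
s=ctrl.read_state();print({k:np.round(v,3).tolist() for k,v in s.items()})
for n in ("top","side"):
    d=ctrl.get_image(n);cv2.imwrite(f"pics/{n}0.png",d["pixels"][:,:,::-1])
    print(n,[d[k] for k in("fx","fy","cx","cy")],np.round(d["extrinsics"],3).tolist(),d.keys())
d=ctrl.get_image("wrist");print(np.round(d["mount"],3).tolist(),d["fx"],d["cx"],d["cy"],d.keys())
E
```

```text
pics
{'clock': 0.0, 'qpos': [1.269, 0.629, 0.038, 1.518, -0.027, 0.996, -0.02], 'qd': [0.0, 0.001, -0.0, 0.001, 0.0, 0.001, 0.001], 'tau': [-0.001, -56.341, 1.226, -19.345, 0.011, 0.01, 0.0], 'eef_pos': [151.759, -631.546, 303.006], 'tool_rot': [-3.14, 0.0, 0.236], 'force': [-0.013, -0.441, -0.556], 'torque': [-0.025, 0.025, -0.015], 'gripper_force': 0.0, 'width': 85.172}
top [348.3021171235422, 348.3021171235422, 258.18162656961454, 194.17262347499297] [[0.022, 0.989, -0.149, 383.674], [-1.0, 0.023, 0.009, 154.211], [0.012, 0.149, 0.989, 917.711], [0.0, 0.0, 0.0, 1.0]] dict_keys(['pixels', 'fx', 'fy', 'cx', 'cy', 'extrinsics'])
side [355.3332678705305, 355.3332678705305, 251.28961387851845, 189.94193607541135] [[-0.812, 0.262, -0.522, 6.485], [-0.583, -0.338, 0.739, 886.5], [0.018, 0.904, 0.427, 514.792], [0.0, 0.0, 0.0, 1.0]] dict_keys(['pixels', 'fx', 'fy', 'cx', 'cy', 'extrinsics'])
[[0.0, 0.95, 0.314, 80.158], [1.0, 0.0, -0.0, 1.071], [-0.001, 0.314, -0.95, -70.189], [0.0, 0.0, 0.0, 1.0]] 338.990676467225 248.04144840602498 195.24134029116934 dict_keys(['pixels', 'fx', 'fy', 'cx', 'cy', 'mount'])
```

View pics/top0.png

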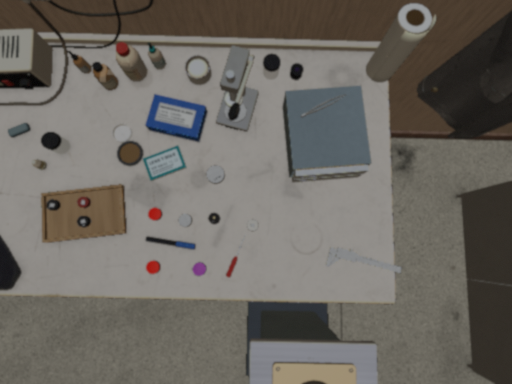

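View pics/side0.png

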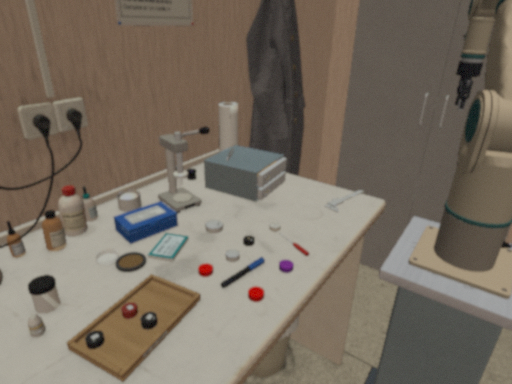

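The top view shows the cabinet at px (286–368, 87–180) with its front facing the robot. The discs are at (185,220) grey, (214,218) black and (252,225) pale, with the reference block at (215,174). I'll zoom in to measure them.

```bash
cat > h.py <<'E'
import numpy as np,cv2
from cell import ctrl
from scipy.spatial.transform import Rotation as R
def cam(n):
    s=ctrl.read_state();d=ctrl.get_image(n)
    if n=="wrist":
        T=np.eye(4);T[:3,:3]=R.from_euler("xyz",s["tool_rot"]).as_matrix();T[:3,3]=s["eef_pos"];d["extrinsics"]=T@d["mount"]
    return d
def ray(d,u,v):
    E=np.array(d["extrinsics"]);r=E[:3,:3]@[(u-d["cx"])/d["fx"],-(v-d["cy"])/d["fy"],-1];return E[:3,3],r
def onz(d,u,v,z):
    o,r=ray(d,u,v);return (o+r*(z-o[2])/r[2])
def proj(d,p):
    E=np.array(d["extrinsics"]);c=E[:3,:3].T@(np.array(p)-E[:3,3]);return d["cx"]-d["fx"]*c[0]/c[2],d["cy"]+d["fy"]*c[1]/c[2]
E
python3 - <<'E'
from h import *
d=cam("top");im=d["pixels"][:,:,::-1]
a=cv2.resize(im[150:250,165:275],None,fx=5,fy=5,interpolation=cv2.INTER_CUBIC)
b=cv2.resize(im[75:195,275:380],None,fx=4,fy=4,interpolation=cv2.INTER_CUBIC)
c=np.zeros((500,970,3),np.uint8);c[:500,:550]=a;c[:480,550:]=b
cv2.imwrite("pics/z.png",c[:,:] if c.shape[1]<=800 else cv2.resize(c,(794,409)))
for u,v in((185,220),(214,218),(252,225),(215,174)):print(onz(d,u,v,14).round(1))
E
```

```text
[447.6 334.3  14. ]
[454.5 259.5  14. ]
[438.7 160.6  14. ]
[570.9 261.7  14. ]
```

View pics/z.png

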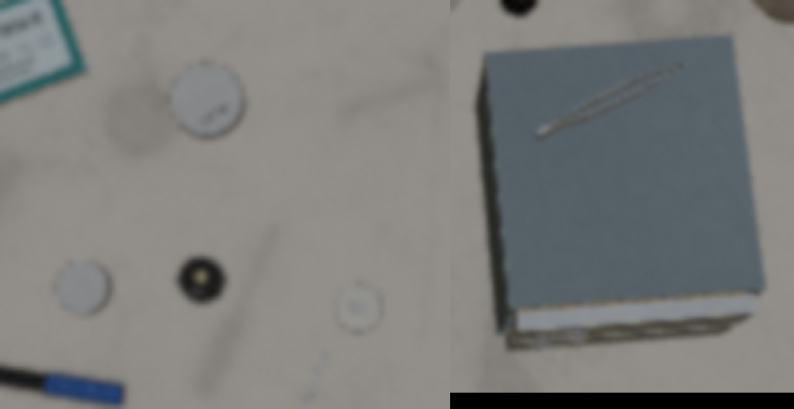

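The top view shows the steel section at (185,220), the widest of the row. The cabinet's top corners are readable in the crop at (485,52), (733,37), (763,290) and (505,305).

Run:
```python
from h import *
d=cam("top")
P=np.array([onz(d,275+(x-450.2)/3.274,75+y/3.274,105) for x,y in((485,52),(733,37),(763,290),(505,305))])
print(P.round(1)); bl,br,fr,fl=P
print("W",np.linalg.norm(fl-fr),np.linalg.norm(bl-br),"D",np.linalg.norm(bl-fl),np.linalg.norm(br-fr))
ax=(bl-fl+br-fr)[:2];ay=(bl-br+fl-fr)[:2];yaw=np.mean([np.arctan2(ax[1],ax[0]),np.arctan2(-ay[0],ay[1])]);c=P.mean(0)[:2]
print("yaw",yaw,np.arctan2(ax[1],ax[0]),np.arctan2(-ay[0],ay[1]),"c",c)
Rz=np.array([[np.cos(yaw),-np.sin(yaw)],[np.sin(yaw),np.cos(yaw)]])
for n,p in dict(front=(-.115,0),pocketopen=(-.144,-.038)).items():print(n,c+Rz@(np.array(p)*1000))
```

```text
[[ 765.8   85.   105. ]
 [ 783.  -103.2  105. ]
 [ 586.7 -120.9  105. ]
 [ 570.8   68.4  105. ]]
W 189.95394816127234 188.97947873476383 D 195.74244568028413 197.14613439234114
yaw 0.08749709007280304 0.08739423590743134 0.08759994423817474 c [676.57820364 -17.6966927 ]
front [562.01812796 -27.74602408]
pocketopen [536.44971403 -68.134837  ]
```

```bash
cat >> h.py <<'E'
def goto(xyz,yaw):
    "row (cm, rad) from the present tool pose to world pose pointing down"
    s=ctrl.read_state();A=R.from_euler("xyz",s["tool_rot"]);B=R.from_euler("xyz",[np.pi,0,yaw])
    t=A.inv().apply(np.array(xyz)-s["eef_pos"])/10;return np.round(np.r_[t,(A.inv()*B).as_rotvec()],3).tolist()
E
python3 -c "
from h import *
print(goto((517,-31.6,250),.0875))"
```

```text
[49.527, -49.822, 5.393, -0.001, 0.0, 0.148]
```

Call:
send_rows(
  rows=[
    [[49.5,-49.8,5.3,0,0,0.148],[49.5,-49.8,5.3,0,0,0.148],[49.5,-49.8,5.3,0,0,0.148],[49.5,-49.8,5.3,0,0,0.148],[49.5,-49.8,5.3,0,0,0.148],[49.5,-49.8,5.3,0,0,0.148],[49.5,-49.8,5.3,0,0,0.148],[49.5,-49.8,5.3,0,0,0.148],[49.5,-49.8,5.3,0,0,0.148],[49.5,-49.8,5.3,0,0,0.148]],
  ],
  grip=255,
)

```text
clock: 1.25
eef_pos: [411.9, -204.4, 266.4]
tool_rot: [3.141, -0.001, 0.088]
force: [0.9, -0.6, 0.7]
width: -0.2
gripper_force: 0.0
```

```bash
python3 -c "
from h import *
print(goto((517,-31.6,135),.0875))"
```

```text
[11.972, -16.295, 13.14, 0.0, -0.001, 0.0]
```

Call:
send_rows(
  rows=[
    [[12,-16.3,13.1,0,0,0],[12,-16.3,13.1,0,0,0],[12,-16.3,13.1,0,0,0],[12,-16.3,13.1,0,0,0],[12,-16.3,13.1,0,0,0],[12,-16.3,13.1,0,0,0],[12,-16.3,13.1,0,0,0],[12,-16.3,13.1,0,0,0]],
  ],
)

```text
clock: 2.05
eef_pos: [516.0, -34.6, 135.8]
tool_rot: [3.141, -0.0, 0.086]
force: [-0.3, 0.3, -0.3]
width: -0.1
gripper_force: 0.0
```

```bash
python3 -c "
from h import *
print(goto((517,-31.6,135),.0875))
d=cam('side');cv2.imwrite('pics/s1.png',d['pixels'][:,:,::-1])"
```

```text
[0.13, -0.289, 0.078, 0.001, -0.0, -0.001]
```

View pics/s1.png

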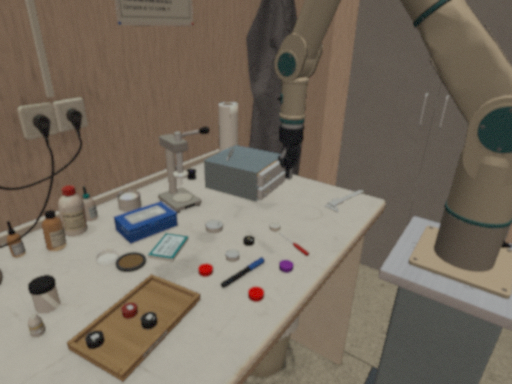

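The side view shows the closed fingers in front of the drawer front at about (288,165), with clear air between. I'll advance slowly.

Call:
send_rows(
  rows=[
    [[1.0,0,0,0,0,0],[1.8,0,0,0,0,0],[2.4,0,0,0,0,0],[2.6,0,0,0,0,0],[2.8,0,0,0,0,0],[2.9,0,0,0,0,0],[3.0,0,0,0,0,0],[3.1,0,0,0,0,0]],
  ],
)

```text
clock: 2.9
eef_pos: [547.0, -30.4, 135.3]
tool_rot: [-3.142, 0.0, 0.088]
force: [-0.5, 0.1, 0.2]
width: 0.0
gripper_force: 0.0
```

Call:
send_rows(
  rows=[
    [[0.1,0,0,0,0,0],[0.2,0,0,0,0,0],[0.3,0,0,0,0,0],[0.4,0,0,0,0,0]],
  ],
)

```text
clock: 3.3
eef_pos: [551.3, -30.1, 135.3]
tool_rot: [3.142, -0.0, 0.088]
force: [-0.0, -0.6, -0.0]
width: 0.6
gripper_force: 0.0
```

Call:
send_rows(
  rows=[
    [[0.1,0,0,0,0,0],[0.2,0,0,0,0,0],[0.3,0,0,0,0,0],[0.4,0,0,0,0,0]],
  ],
)

```text
clock: 3.7
eef_pos: [553.5, -29.9, 135.1]
tool_rot: [-3.141, 0.004, 0.088]
force: [-5.6, 0.2, 4.6]
width: 0.1
gripper_force: 2.6
```

Call:
send_rows(
  rows=[
    [[0.1,0,0,0,0,0],[0.2,0,0,0,0,0],[0.3,0,0,0,0,0]],
  ],
)

```text
clock: 4.0
eef_pos: [556.5, -29.6, 135.1]
tool_rot: [-3.141, 0.004, 0.088]
force: [-5.7, 0.1, 4.3]
width: 0.2
gripper_force: 2.7
```

Call:
send_rows(
  rows=[
    [[0.05,0,0,0,0,0],[0.1,0,0,0,0,0]],
  ],
)

```text
clock: 4.2
eef_pos: [557.5, -29.5, 135.1]
tool_rot: [-3.141, 0.004, 0.088]
force: [-4.2, 0.6, 4.9]
width: -0.5
gripper_force: 2.7
```

Call:
send_rows(
  rows=[
    [[0.05,0,0,0,0,0],[0.1,0,0,0,0,0]],
  ],
)

```text
clock: 4.4
eef_pos: [558.5, -29.4, 135.1]
tool_rot: [-3.141, 0.004, 0.088]
force: [-5.7, -0.7, 5.5]
width: -0.3
gripper_force: 2.7
```

Call:
send_rows(
  rows=[
    [[0.05,0,0,0,0,0],[0.1,0,0,0,0,0]],
  ],
)

```text
clock: 4.6
eef_pos: [559.4, -29.3, 135.1]
tool_rot: [-3.141, 0.004, 0.088]
force: [-5.9, 0.5, 4.6]
width: -0.1
gripper_force: 2.7
```

Call:
send_rows(
  rows=[
    [[0.04,0,0,0,0,0],[0.08,0,0,0,0,0]],
  ],
)

```text
clock: 4.8
eef_pos: [560.2, -29.2, 135.1]
tool_rot: [-3.141, 0.004, 0.088]
force: [-5.2, 0.1, 4.3]
width: -0.2
gripper_force: 2.7
```

Call:
send_rows(
  rows=[
    [[0.03,0,0,0,0,0],[0.06,0,0,0,0,0]],
  ],
)

```text
clock: 5.0
eef_pos: [560.8, -29.1, 135.1]
tool_rot: [-3.141, 0.004, 0.088]
force: [-5.9, 0.2, 4.0]
width: 0.2
gripper_force: 2.9
```

Call:
send_rows(
  rows=[
    [[0.03,0,0,0,0,0],[0.06,0,0,0,0,0]],
  ],
)

```text
clock: 5.2
eef_pos: [561.2, -29.1, 135.1]
tool_rot: [-3.141, 0.004, 0.088]
force: [-5.9, -0.0, 4.8]
width: -0.1
gripper_force: 3.0
```

Call:
send_rows(
  rows=[
    [[0.03,0,0,0,0,0],[0.06,0,0,0,0,0]],
  ],
)

```text
clock: 5.4
eef_pos: [561.8, -29.1, 135.1]
tool_rot: [-3.141, 0.004, 0.088]
force: [-5.4, -0.2, 4.3]
width: -0.2
gripper_force: 3.0
```

Call:
send_rows(
  rows=[
    [[0.03,0,0,0,0,0],[0.06,0,0,0,0,0]],
  ],
)

```text
clock: 5.6
eef_pos: [562.4, -29.0, 135.1]
tool_rot: [-3.141, 0.004, 0.088]
force: [-6.9, -0.5, 5.1]
width: 0.1
gripper_force: 3.0
```

Call:
send_rows(
  rows=[
    [[0.03,0,0,0,0,0],[0.06,0,0,0,0,0]],
  ],
)

```text
clock: 5.8
eef_pos: [562.9, -28.9, 135.1]
tool_rot: [-3.141, 0.004, 0.088]
force: [-5.8, 0.3, 5.2]
width: -0.5
gripper_force: 3.0
```

Call:
send_rows(
  rows=[
    [[0.03,0,0,0,0,0],[0.06,0,0,0,0,0]],
  ],
)

```text
clock: 6.0
eef_pos: [563.6, -28.9, 135.1]
tool_rot: [-3.141, 0.004, 0.088]
force: [-5.9, 0.5, 4.7]
width: -0.0
gripper_force: 3.0
```

Call:
send_rows(
  rows=[
    [[0.03,0,0,0,0,0],[0.05,0,0,0,0,0]],
  ],
)

```text
clock: 6.2
eef_pos: [563.9, -28.8, 135.1]
tool_rot: [-3.141, 0.005, 0.088]
force: [-6.1, 0.6, 6.1]
width: 0.2
gripper_force: 3.4
```

Call:
send_rows(
  rows=[
    [[0.03,0,0,0,0,0],[0.05,0,0,0,0,0]],
  ],
)

```text
clock: 6.4
eef_pos: [564.0, -28.8, 135.1]
tool_rot: [-3.141, 0.006, 0.088]
force: [-7.8, -0.0, 5.9]
width: 0.2
gripper_force: 3.8
```

Call:
send_rows(
  rows=[
    [[0.03,0,0,0,0,0],[0.05,0,0,0,0,0]],
  ],
)

```text
clock: 6.6
eef_pos: [564.1, -28.8, 135.1]
tool_rot: [-3.141, 0.007, 0.088]
force: [-8.1, 0.7, 7.3]
width: -0.2
gripper_force: 4.2
```

Call:
send_rows(
  rows=[
    [[-1.0,0,0,0,0,0],[-2.5,0,0,0,0,0],[-4,0,0,0,0,0],[-5.5,0,0,0,0,0],[-7,0,0,0,0,0],[-8.5,0,0,0,0,0],[-10,0,0,0,0,0],[-11,0,0,0,0,0],[-12,0,0,0,0,0]],
  ],
)

```text
clock: 7.5
eef_pos: [447.7, -39.3, 135.5]
tool_rot: [3.141, -0.002, 0.088]
force: [0.1, -0.6, -0.6]
width: -0.1
gripper_force: 0.0
```

```bash
python3 -c "
from h import *
d=cam('top');cv2.imwrite('pics/t2.png',cv2.resize(d['pixels'][75:225,265:385,::-1],None,fx=4,fy=4,interpolation=cv2.INTER_CUBIC))
print(goto((440,-31,250),.0875))"
```

```text
[-0.48, -0.894, -11.469, -0.0, 0.002, -0.0]
```

View pics/t2.png

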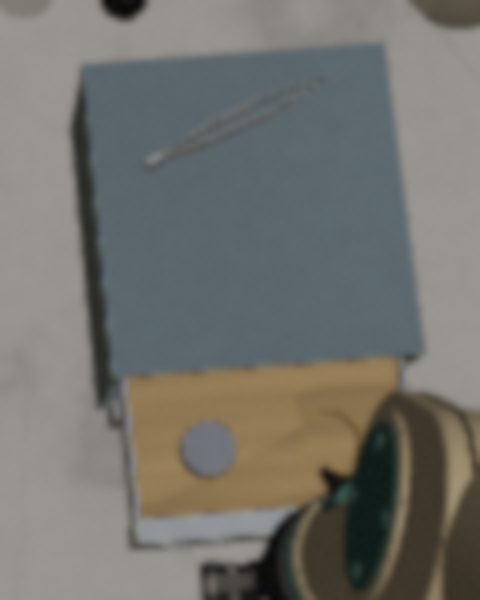

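The drawer is open, with the filled left pocket at crop (208,450) and the empty one partly hidden by the arm. I'll take a wrist view above the empty pocket.

Call:
send_rows(
  rows=[
    [[0,0,-4.5,0,0,0],[0,0,-9,0,0,0],[4,1.8,-11.4,0,0,0],[8.5,3.6,-11.4,0,0,0],[8.5,3.6,-11.4,0,0,0],[8.5,3.6,-11.4,0,0,0]],
  ],
  grip=80,
)

```text
clock: 8.15
eef_pos: [535.9, -67.8, 249.0]
tool_rot: [3.141, -0.0, 0.087]
force: [-0.7, 0.8, 0.2]
width: 58.5
gripper_force: 0.0
```

```bash
python3 -c "
from h import *
d=cam('wrist');cv2.imwrite('pics/w1.png',d['pixels'][:,:,::-1])
import pickle;pickle.dump(d,open('w1.pkl','wb'))
s=ctrl.read_state();print(s['eef_pos'],s['width'],s['tool_rot'])
print(proj(d,(536.4,-68.1,80)))
print(goto((447.6,334,250),.0875))"
```

```text
[534.61595381 -67.4657502  248.66467964] 58.43941581115008 [-3.14116239e+00  1.52163028e-03  8.77579891e-02]
(np.float64(246.76780965591797), np.float64(196.49616571813476))
[-5.15, -40.755, -0.108, -0.0, 0.002, 0.0]
```

View pics/w1.png

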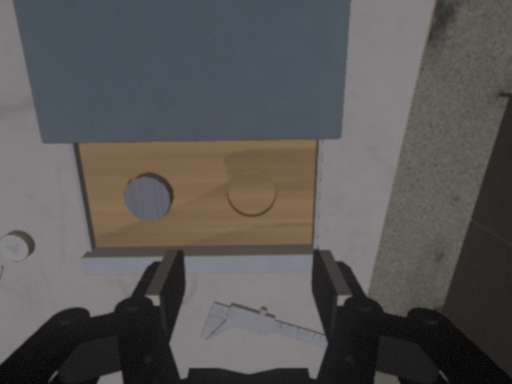

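The wrist view shows the empty pocket at (251,193) and the filled one at (148,197). I'll get the same relative view of the bench disc so the calibration bias cancels.

Call:
send_rows(
  rows=[
    [[-5.15,-40.75,6.5,0,0,0],[-5.15,-40.75,6.5,0,0,0],[-5.15,-40.75,6.5,0,0,0],[-5.15,-40.75,6.5,0,0,0],[-5.15,-40.75,6.5,0,0,0],[-5.15,-40.75,6.5,0,0,0],[-5.15,-40.75,6.5,0,0,0],[-5.15,-40.75,6.5,0,0,0],[-5.15,-40.75,6.5,0,0,0],[-5.15,-40.75,6.5,0,0,0]],
  ],
)

```text
clock: 9.2
eef_pos: [445.4, 336.6, 183.4]
tool_rot: [-3.141, 0.002, 0.094]
force: [-0.3, -0.6, -0.0]
width: 58.7
gripper_force: 0.0
```

```bash
python3 -c "
from h import *
import pickle
d=cam('wrist');pickle.dump(d,open('w2.pkl','wb'))
s=ctrl.read_state();print(s['eef_pos'],s['tool_rot'])
a=pickle.load(open('w1.pkl','rb'))['pixels'][150:240,200:300,::-1];b=d['pixels'][100:290,150:350,::-1]
a=cv2.convertScaleAbs(a,alpha=2,beta=-60)
a=cv2.resize(a,(400,360),interpolation=cv2.INTER_CUBIC);b=cv2.resize(b,(400,380),interpolation=cv2.INTER_CUBIC)
c=np.zeros((380,800,3),np.uint8);c[:360,:400]=a;c[:,400:]=b;cv2.imwrite('pics/c1.png',c)"
```

```text
[446.77582975 333.75332149 183.75710855] [3.14027217e+00 1.64488535e-03 9.04012439e-02]
```

View pics/c1.png

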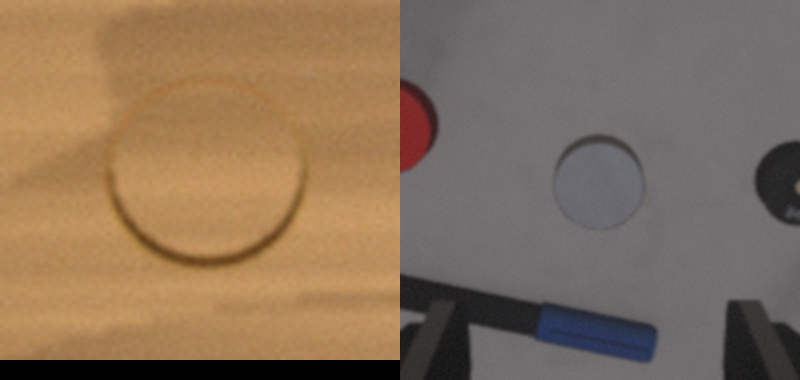

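The left crop shows the pocket rim spanning about 107–306 by 78–266, so its centre is (251.6,193.0) in the full image. The right crop shows the disc's top face centred near (249.5,192.8). I'll refine both numerically.

```bash
python3 -c "
from h import *
import pickle
a,b=(pickle.load(open(f,'rb')) for f in('w1.pkl','w2.pkl'))
r=b['pixels'][160:225,220:280].astype(int)
bl=(r[:,:,2]-r[:,:,0]);L=r.sum(2)/3
print('bench',np.median(L[:5]),np.median(bl[:5]),'disc',np.median(L[28:38,25:35]),np.median(bl[28:38,25:35]))
m=((bl>(np.median(bl[:5])+np.median(bl[28:38,25:35]))/2)&(L>np.median(L[:5])-15)).astype(np.uint8)
m=cv2.morphologyEx(m,cv2.MORPH_OPEN,np.ones((3,3),np.uint8))
c=max(cv2.findContours(m,0,1)[0],key=cv2.contourArea);e=cv2.fitEllipse(c);print(e,cv2.boundingRect(c))
u,v=e[0][0]+220,e[0][1]+160
D=onz(b,u,v,14);P=onz(a,251.6,193.0,80);print('disc',u,v,D,'pocket',P)
s=ctrl.read_state();print('tool now',s['eef_pos'],s['tool_rot'],s['width']);print(goto((D[0],D[1],83),.0875))"
```

```text
bench 114.0 -3.0 disc 107.33333333333333 6.0
((28.891023635864258, 32.8203239440918), (40.7369499206543, 42.96914291381836), 90.77949523925781) (7, 12, 44, 42)
disc 248.89102363586426 192.8203239440918 [448.23402458 335.11118148  14.        ] pocket [539.43437998 -71.4336537   80.        ]
tool now [446.77582975 333.75332149 183.75710855] [3.14027217e+00 1.64488535e-03 9.04012439e-02] 58.686068763566645
[0.174, -0.135, 10.075, 0.001, 0.002, 0.003]
```

Call:
send_rows(
  rows=[
    [[0.17,-0.13,3,0,0,0.003],[0.17,-0.13,6,0,0,0.003],[0.17,-0.13,8,0,0,0.003],[0.17,-0.13,9.2,0,0,0.003],[0.17,-0.13,10,0,0,0.003],[0.17,-0.13,10,0,0,0.003]],
  ],
  grip=106,
)

```text
clock: 9.85
eef_pos: [450.1, 333.9, 84.0]
tool_rot: [3.141, 0.001, 0.083]
force: [1.2, 0.3, 0.7]
width: 49.9
gripper_force: 0.0
```

Call:
send_rows(
  rows=[
    [[0,0,0.2,0,0,0],[0,0,0.4,0,0,0],[0,0,0.6,0,0,0]],
  ],
)

```text
clock: 10.15
eef_pos: [450.2, 335.5, 78.9]
tool_rot: [-3.141, -0.001, 0.085]
force: [-0.2, -0.5, 0.1]
width: 49.8
gripper_force: 0.0
```

Call:
send_rows(
  rows=[
    [[0,0,0.15,0,0,0],[0,0,0.3,0,0,0],[0,0,0.45,0,0,0]],
  ],
)

```text
clock: 10.45
eef_pos: [449.9, 335.3, 73.8]
tool_rot: [-3.142, -0.0, 0.085]
force: [-0.4, -0.2, -0.4]
width: 49.7
gripper_force: 0.0
```

Call:
send_rows(
  rows=[
    [[0,0,0.1,0,0,0],[0,0,0.2,0,0,0]],
  ],
)

```text
clock: 10.65
eef_pos: [449.8, 335.2, 71.7]
tool_rot: [3.142, 0.0, 0.085]
force: [0.2, -0.5, -0.7]
width: 49.6
gripper_force: 0.0
```

Call:
send_rows(
  rows=[
    [[0,0,0.1,0,0,0],[0,0,0.2,0,0,0]],
  ],
)

```text
clock: 10.85
eef_pos: [449.9, 335.2, 69.7]
tool_rot: [-3.142, -0.0, 0.085]
force: [-0.8, -0.1, -0.2]
width: 49.7
gripper_force: 0.2
```

Call:
send_rows(
  rows=[
    [[0,0,0.1,0,0,0],[0,0,0.2,0,0,0]],
  ],
)

```text
clock: 11.05
eef_pos: [449.9, 335.2, 69.6]
tool_rot: [-3.141, -0.0, 0.085]
force: [-3.8, -2.7, 26.3]
width: 49.6
gripper_force: 13.3
```

Call:
send_rows(
  rows=[
    [[0,0,0.1,0,0,0],[0,0,0.2,0,0,0]],
  ],
)

```text
clock: 11.25
eef_pos: [449.9, 335.2, 69.4]
tool_rot: [-3.141, -0.0, 0.085]
force: [-6.8, -4.7, 44.0]
width: 50.0
gripper_force: 22.1
```

Call:
send_rows(
  rows=[
    [[0,0,-0.6,0,0,0],[0,0,-1.2,0,0,0],[0,0,-1.4,0,0,0],[0,0,-1.4,0,0,0]],
  ],
)

```text
clock: 11.65
eef_pos: [449.9, 335.3, 79.8]
tool_rot: [-3.142, -0.0, 0.085]
force: [-0.2, -0.2, 0.1]
width: 50.0
gripper_force: 0.0
```

```bash
python3 -c "
from h import *
print(goto((449.5,335.2,79.6),.0875))"
```

```text
[-0.044, 0.004, 0.021, -0.0, -0.0, -0.003]
```

Call:
send_rows(
  rows=[
    [[-0.12,0,0.02,0,0,-0.003],[-0.12,0,0.02,0,0,-0.003],[-0.12,0,0.02,0,0,-0.003],[-0.12,0,0.02,0,0,-0.003],[-0.12,0,0.02,0,0,-0.003],[-0.12,0,0.02,0,0,-0.003]],
  ],
  grip=255,
)

```text
clock: 12.25
eef_pos: [448.4, 335.0, 79.6]
tool_rot: [3.141, 0.001, 0.088]
force: [-1.0, -0.5, 4.8]
width: 30.6
gripper_force: 58.9
```

Call:
send_rows(
  rows=[
    [[0,0,-3,0,0,0],[0,0,-6,0,0,0],[0,0,-10,0,0,0],[0,0,-12,0,0,0],[0,0,-12,0,0,0]],
  ],
)

```text
clock: 12.75
eef_pos: [449.9, 336.0, 202.2]
tool_rot: [-3.139, -0.005, 0.088]
force: [0.7, 0.6, -0.1]
width: 30.7
gripper_force: 59.4
```

```bash
python3 -c "
from h import *
import pickle
d=cam('wrist');pickle.dump(d,open('w3.pkl','wb'))
s=ctrl.read_state();print(s['eef_pos'],s['tool_rot'],s['width'])
cv2.imwrite('pics/w3.png',cv2.resize(d['pixels'][190:330,150:350,::-1],None,fx=4,fy=4,interpolation=cv2.INTER_CUBIC))
print(goto((539.4,-71.4,210),.0875))"
```

```text
[448.96249377 335.4675278  200.41328532] [-3.14033350e+00 -1.78272179e-03  8.79823233e-02] 30.285130065719972
[5.435, 41.323, -1.001, -0.001, -0.002, 0.0]
```

View pics/w3.png

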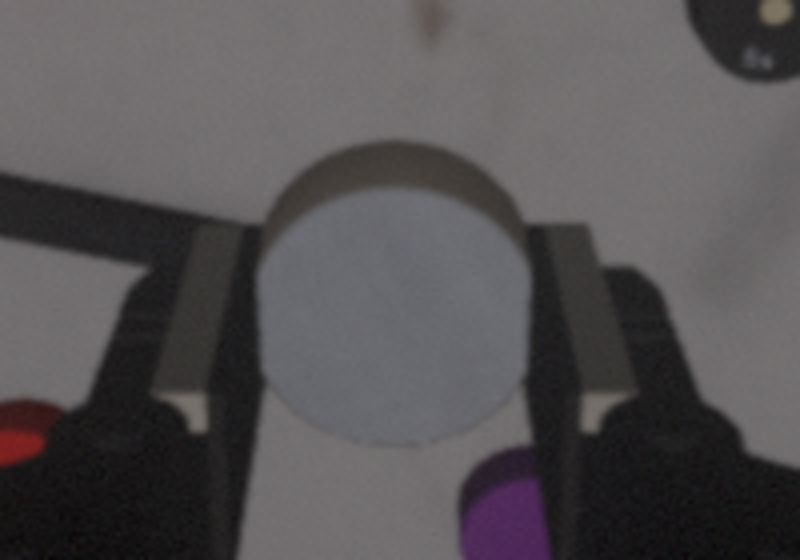

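The held view shows the disc gripped level, with its top face spanning 258–530 by 187–443 in the crop, so its centre is (248.5,268.8) in the full image.

```bash
python3 -c "
from h import *
import pickle
d=pickle.load(open('w3.pkl','rb'));M=np.array(d['mount'])
def tool(u,v,z):
    e=dict(d,extrinsics=M);return onz(e,u,v,z)
print('held disc in tool',tool(248.5,268.75,65.6),'left/right',tool(214.5,268,65.6),tool(282.5,268,65.6))
a,b=(pickle.load(open(f,'rb')) for f in('w1.pkl','w2.pkl'))
for n,e in(('w1',a),('w2',b)):
  T=e['extrinsics']@np.linalg.inv(M);print(n,'tcp',T[:3,3],R.from_matrix(T[:3,:3]).as_euler('xyz'))
T=a['extrinsics']@np.linalg.inv(M);q=np.linalg.inv(T)@np.r_[onz(a,251.6,193.,80),1];print('pocket in tool',q)
T=b['extrinsics']@np.linalg.inv(M);q=np.linalg.inv(T)@np.r_[onz(b,248.9,192.8,14),1];print('disc in tool',q)
"
```

```text
held disc in tool [ 0.32438702  1.37372395 65.6       ] left/right [  0.7158442  -14.06116932  65.6       ] [ 0.70535137 16.8104913  65.6       ]
w1 tcp [535.91477101 -67.84041469 248.99425607] [ 3.14148926e+00 -4.58367143e-04  8.73933356e-02]
w2 tcp [445.34638904 336.6300243  183.36402832] [-3.14113300e+00  2.40670504e-03  9.42986498e-02]
pocket in tool [  3.11508953   3.86925204 168.99610263   1.        ]
disc in tool [  3.15525826   1.86848765 169.35608406   1.        ]
```

Call:
send_rows(
  rows=[
    [[5.3,41.1,-4.9,0,0,0],[5.3,41.1,-4.9,0,0,0],[5.3,41.1,-4.9,0,0,0],[5.3,41.1,-4.9,0,0,0],[5.3,41.1,-4.9,0,0,0],[5.3,41.1,-4.9,0,0,0],[5.3,41.1,-4.9,0,0,0],[5.3,41.1,-4.9,0,0,0],[5.3,41.1,-4.9,0,0,0],[5.3,41.1,-4.9,0,0,0]],
  ],
)

```text
clock: 13.8
eef_pos: [537.0, -73.9, 247.2]
tool_rot: [3.14, 0.002, 0.081]
force: [0.1, 0.9, -1.1]
width: 30.7
gripper_force: 59.5
```

Call:
send_rows(
  rows=[
    [[0,0,0,0,0,0],[0,0,0,0,0,0],[0,0,0,0,0,0],[0,0,0,0,0,0],[0,0,0,0,0,0],[0,0,0,0,0,0]],
  ],
)

```text
clock: 14.4
eef_pos: [537.5, -69.3, 248.7]
tool_rot: [-3.142, -0.0, 0.088]
force: [-0.7, -0.4, -0.2]
width: 30.7
gripper_force: 59.5
```

```bash
python3 -c "
from h import *
import pickle
d=cam('wrist');pickle.dump(d,open('w4.pkl','wb'))
T=d['extrinsics']@np.linalg.inv(d['mount']);print(T[:3,3],R.from_matrix(T[:3,:3]).as_euler('xyz'))
s=ctrl.read_state();print(s['eef_pos'],s['tool_rot'],s['width'])
a=cv2.resize(d['pixels'][150:310,190:310,::-1],None,fx=5,fy=5,interpolation=cv2.INTER_CUBIC)
a=np.rot90(cv2.convertScaleAbs(a,alpha=2,beta=-60))
cv2.imwrite('pics/w4.png',np.ascontiguousarray(a))
"
```

```text
[537.48326118 -69.26840715 248.67132128] [-3.14158861e+00 -1.67589797e-04  8.84856343e-02]
[537.50825468 -69.42336258 248.67175971] [ 3.14157086e+00 -2.35749249e-04  8.82184289e-02] 30.65365166882913
```

View pics/w4.png

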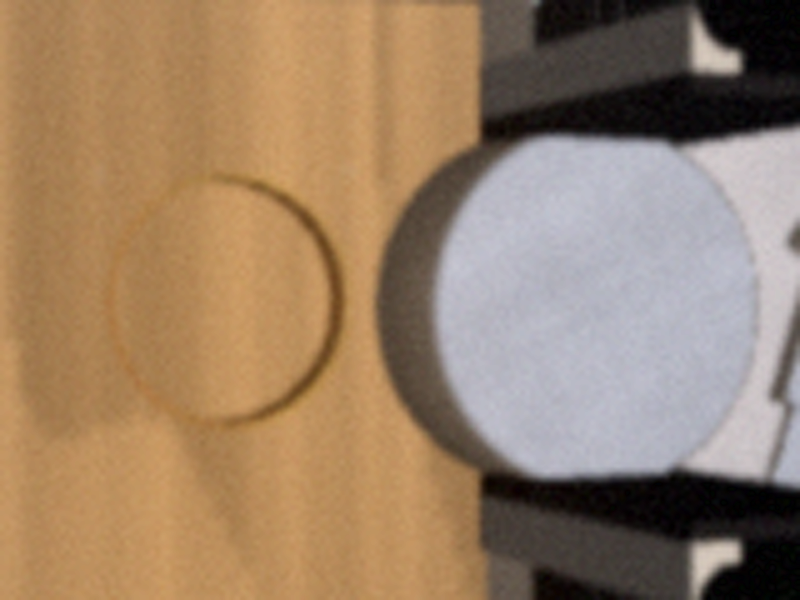

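The rotated view shows the pocket rim at x 107–344, y 174–427, so its centre is (249.9,195.1) in the image. The held disc's top face is centred at (248.8,269.2).

```bash
python3 -c "
from h import *
import pickle
d=pickle.load(open('w4.pkl','rb'));e=dict(d,extrinsics=np.array(d['mount']))
print('disc',onz(e,248.8,269.2,65.6),'pocket',onz(e,249.9,195.1,168.7), 'halfwidth', onz(e,249.9+25.3,195.1,168.7))"
```

```text
disc [ 0.09266805  1.51121568 65.6       ] pocket [  1.57308328   2.61078056 168.7       ] halfwidth [  1.56975425  21.38438893 168.7       ]
```

Call:
send_rows(
  rows=[
    [[0.16,0.1,3,0,0,0],[0.16,0.1,6,0,0,0],[0.16,0.1,8,0,0,0],[0.16,0.1,8.3,0,0,0],[0.16,0.1,8.5,0,0,0],[0.16,0.1,8.7,0,0,0],[0.16,0.1,8.7,0,0,0],[0.16,0.1,8.7,0,0,0]],
  ],
)

```text
clock: 15.25
eef_pos: [539.6, -70.6, 162.4]
tool_rot: [3.141, -0.002, 0.088]
force: [-0.5, 0.7, 0.8]
width: 30.6
gripper_force: 59.5
```

Call:
send_rows(
  rows=[
    [[0,0,0.1,0,0,0],[0,0,0.2,0,0,0],[0,0,0.2,0,0,0]],
  ],
)

```text
clock: 15.55
eef_pos: [539.1, -70.5, 159.6]
tool_rot: [-3.142, -0.0, 0.088]
force: [0.1, 0.2, -0.1]
width: 30.7
gripper_force: 59.5
```

Call:
send_rows(
  rows=[
    [[0,0,0.05,0,0,0],[0,0,0.1,0,0,0]],
  ],
)

```text
clock: 15.75
eef_pos: [539.1, -70.6, 158.6]
tool_rot: [3.142, -0.0, 0.088]
force: [0.3, 0.4, -0.0]
width: 30.6
gripper_force: 59.5
```

Call:
send_rows(
  rows=[
    [[0,0,0.05,0,0,0],[0,0,0.1,0,0,0]],
  ],
)

```text
clock: 15.95
eef_pos: [539.2, -70.5, 157.5]
tool_rot: [-3.142, -0.0, 0.088]
force: [-0.5, -0.1, -0.7]
width: 30.4
gripper_force: 59.5
```

The disc has entered the pocket without any force.

Call:
send_rows(
  rows=[
    [[0,0,0.05,0,0,0],[0,0,0.1,0,0,0],[0,0,0.15,0,0,0]],
  ],
)

```text
clock: 16.25
eef_pos: [539.1, -70.5, 156.0]
tool_rot: [-3.142, -0.0, 0.088]
force: [0.4, -0.5, -0.0]
width: 30.5
gripper_force: 59.5
```

Call:
send_rows(
  rows=[
    [[0,0,0.05,0,0,0],[0,0,0.1,0,0,0],[0,0,0.15,0,0,0]],
  ],
)

```text
clock: 16.55
eef_pos: [539.2, -70.5, 154.6]
tool_rot: [-3.142, -0.0, 0.088]
force: [0.3, 0.4, -1.0]
width: 30.7
gripper_force: 59.5
```

Call:
send_rows(
  rows=[
    [[0,0,0.05,0,0,0],[0,0,0.1,0,0,0]],
  ],
)

```text
clock: 16.75
eef_pos: [539.2, -70.5, 153.5]
tool_rot: [-3.142, -0.0, 0.088]
force: [-0.2, -0.5, -0.3]
width: 30.6
gripper_force: 59.5
```

Call:
send_rows(
  rows=[
    [[0,0,0.03,0,0,0],[0,0,0.03,0,0,0],[0,0,0.03,0,0,0],[0,0,0.03,0,0,0],[0,0,0.03,0,0,0]],
  ],
  grip=125,
)

```text
clock: 17.25
eef_pos: [539.2, -70.5, 153.3]
tool_rot: [3.142, -0.0, 0.088]
force: [0.4, 0.2, 0.5]
width: 43.5
gripper_force: 0.0
```

Call:
send_rows(
  rows=[
    [[0,0,-1,0,0,0],[0,0,-3,0,0,0],[0,0,-6,0,0,0],[0,0,-9.6,0,0,0],[0,0,-9.6,0,0,0],[0,0,-9.6,0,0,0]],
  ],
)

```text
clock: 17.85
eef_pos: [539.5, -70.5, 250.6]
tool_rot: [3.141, -0.003, 0.088]
force: [0.0, 0.1, -0.0]
width: 43.7
gripper_force: 0.0
```

```bash
python3 -c "
from h import *
import pickle
d=cam('wrist');pickle.dump(d,open('w5.pkl','wb'))
cv2.imwrite('pics/w5.png',cv2.resize(d['pixels'][120:270,60:340,::-1],(800,428),interpolation=cv2.INTER_CUBIC))
print(goto((440,-38,248),.0875))"
```

```text
[-9.565, -4.098, 0.153, -0.0, -0.0, 0.0]
```

View pics/w5.png

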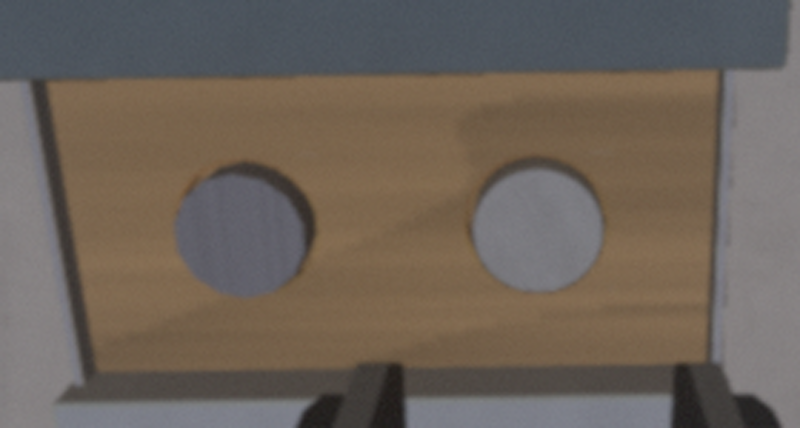

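The disc sits flat in the right-hand pocket at crop (538,230). Next I'll shut the drawer.

Call:
send_rows(
  rows=[
    [[-4.8,-2,0,0,0,0],[-9.2,-4,0,0,0,0],[-9.2,-4,0,0,0,0],[-9.2,-4,0,0,0,0],[-9.2,-4,4,0,0,0],[-9.2,-4,8,0,0,0],[-9.2,-4,11.4,0,0,0],[-9.2,-4,11.4,0,0,0],[-9.2,-4,11.4,0,0,0]],
  ],
  grip=255,
)

```text
clock: 18.8
eef_pos: [444.7, -39.1, 134.9]
tool_rot: [3.142, 0.001, 0.087]
force: [0.2, -0.5, 1.1]
width: 0.2
gripper_force: 0.0
```

```bash
python3 -c "
from h import *
print(goto((460,-38.2,135),.0875))"
```

```text
[1.534, 0.042, -0.011, 0.0, 0.001, -0.0]
```

Call:
send_rows(
  rows=[
    [[0.6,0,0,0,0,0],[1.2,0,0,0,0,0],[1.6,0,0,0,0,0],[1.8,0,0,0,0,0],[2.0,0,0,0,0,0],[2.2,0,0,0,0,0],[2.4,0,0,0,0,0],[2.6,0,0,0,0,0],[2.9,0,0,0,0,0],[3.2,0,0,0,0,0]],
  ],
)

```text
clock: 19.8
eef_pos: [475.1, -35.9, 135.1]
tool_rot: [-3.141, 0.002, 0.088]
force: [-3.4, -0.4, 1.9]
width: 0.3
gripper_force: 1.6
```

Call:
send_rows(
  rows=[
    [[0.3,0,0,0,0,0],[0.6,0,0,0,0,0],[0.9,0,0,0,0,0],[1.2,0,0,0,0,0],[1.6,0,0,0,0,0],[2.0,0,0,0,0,0],[2.4,0,0,0,0,0],[2.8,0,0,0,0,0],[3.2,0,0,0,0,0],[3.6,0,0,0,0,0]],
  ],
)

```text
clock: 20.8
eef_pos: [511.6, -32.2, 135.1]
tool_rot: [-3.141, 0.001, 0.088]
force: [-5.3, 3.6, 1.1]
width: -0.1
gripper_force: 2.2
```

Call:
send_rows(
  rows=[
    [[0.4,0,0,0,0,0],[0.8,0,0,0,0,0],[1.2,0,0,0,0,0],[1.6,0,0,0,0,0],[2.0,0,0,0,0,0],[2.4,0,0,0,0,0],[2.8,0,0,0,0,0],[3.2,0,0,0,0,0],[3.5,0,0,0,0,0],[3.7,0,0,0,0,0]],
  ],
)

```text
clock: 21.8
eef_pos: [548.2, -28.5, 135.1]
tool_rot: [-3.14, 0.002, 0.089]
force: [-5.6, 3.6, 2.0]
width: 0.2
gripper_force: 2.6
```

Call:
send_rows(
  rows=[
    [[0.15,0,0,0,0,0],[0.3,0,0,0,0,0],[0.4,0,0,0,0,0],[0.5,0,0,0,0,0],[0.6,0,0,0,0,0],[0.7,0,0,0,0,0],[0.75,0,0,0,0,0],[0.8,0,0,0,0,0]],
  ],
)

```text
clock: 22.6
eef_pos: [556.0, -27.7, 135.2]
tool_rot: [-3.14, 0.002, 0.089]
force: [-6.1, 3.6, 1.1]
width: 0.1
gripper_force: 2.6
```

Call:
send_rows(
  rows=[
    [[0.05,0,0,0,0,0],[0.1,0,0,0,0,0]],
  ],
)

```text
clock: 22.8
eef_pos: [557.0, -27.6, 135.2]
tool_rot: [-3.14, 0.002, 0.089]
force: [-5.2, 3.9, 2.1]
width: -0.1
gripper_force: 2.7
```

Call:
send_rows(
  rows=[
    [[0.05,0,0,0,0,0],[0.1,0,0,0,0,0]],
  ],
)

```text
clock: 23.0
eef_pos: [558.0, -27.5, 135.2]
tool_rot: [-3.14, 0.002, 0.089]
force: [-6.1, 3.2, 1.6]
width: 0.1
gripper_force: 2.7
```

Call:
send_rows(
  rows=[
    [[0.05,0,0,0,0,0],[0.1,0,0,0,0,0]],
  ],
)

```text
clock: 23.2
eef_pos: [558.9, -27.4, 135.2]
tool_rot: [-3.14, 0.002, 0.089]
force: [-6.4, 3.4, 1.3]
width: 0.2
gripper_force: 2.7
```

Call:
send_rows(
  rows=[
    [[0.05,0,0,0,0,0],[0.1,0,0,0,0,0]],
  ],
)

```text
clock: 23.4
eef_pos: [559.9, -27.3, 135.1]
tool_rot: [-3.14, 0.002, 0.089]
force: [-6.0, 3.8, 1.4]
width: -0.4
gripper_force: 2.7
```

Call:
send_rows(
  rows=[
    [[0.04,0,0,0,0,0],[0.08,0,0,0,0,0]],
  ],
)

```text
clock: 23.6
eef_pos: [560.7, -27.2, 135.2]
tool_rot: [-3.14, 0.002, 0.089]
force: [-6.8, 3.3, 2.7]
width: -0.1
gripper_force: 2.9
```

Call:
send_rows(
  rows=[
    [[0.04,0,0,0,0,0],[0.08,0,0,0,0,0]],
  ],
)

```text
clock: 23.8
eef_pos: [561.3, -27.2, 135.1]
tool_rot: [-3.14, 0.002, 0.089]
force: [-6.2, 4.6, 2.0]
width: -0.2
gripper_force: 3.0
```

Call:
send_rows(
  rows=[
    [[0.03,0,0,0,0,0],[0.06,0,0,0,0,0]],
  ],
)

```text
clock: 24.0
eef_pos: [561.8, -27.1, 135.1]
tool_rot: [-3.14, 0.002, 0.089]
force: [-6.2, 4.2, 2.7]
width: 0.2
gripper_force: 3.0
```

Call:
send_rows(
  rows=[
    [[0.03,0,0,0,0,0],[0.06,0,0,0,0,0]],
  ],
)

```text
clock: 24.2
eef_pos: [562.5, -27.1, 135.2]
tool_rot: [-3.14, 0.002, 0.089]
force: [-5.4, 3.8, 2.7]
width: 0.2
gripper_force: 3.0
```

Call:
send_rows(
  rows=[
    [[0.03,0,0,0,0,0],[0.06,0,0,0,0,0]],
  ],
)

```text
clock: 24.4
eef_pos: [563.0, -27.0, 135.2]
tool_rot: [-3.14, 0.002, 0.089]
force: [-6.7, 3.6, 3.4]
width: 0.1
gripper_force: 3.0
```

Call:
send_rows(
  rows=[
    [[0.03,0,0,0,0,0],[0.06,0,0,0,0,0]],
  ],
)

```text
clock: 24.6
eef_pos: [563.4, -27.0, 135.1]
tool_rot: [-3.14, 0.003, 0.089]
force: [-7.7, 4.1, 3.6]
width: 0.2
gripper_force: 3.4
```

Call:
send_rows(
  rows=[
    [[0.03,0,0,0,0,0],[0.05,0,0,0,0,0]],
  ],
)

```text
clock: 24.8
eef_pos: [563.6, -26.9, 135.1]
tool_rot: [-3.14, 0.004, 0.089]
force: [-8.7, 3.4, 4.8]
width: -0.2
gripper_force: 3.8
```

Call:
send_rows(
  rows=[
    [[0.03,0,0,0,0,0],[0.05,0,0,0,0,0]],
  ],
)

```text
clock: 25.0
eef_pos: [563.7, -26.9, 135.1]
tool_rot: [-3.14, 0.005, 0.089]
force: [-8.9, 3.3, 5.6]
width: -0.2
gripper_force: 4.2
```

Same signature as the opening press: it is at the stop. I'll let go slowly and back off.

Call:
send_rows(
  rows=[
    [[-0.3,0,0,0,0,0],[-0.6,0,0,0,0,0],[-0.9,0,0,0,0,0],[-1.2,0,0,0,0,0],[-1.6,0,0,0,0,0],[-2.5,0,0,0,0,0],[-4,0,0,0,0,0],[-6,0,0,0,0,0],[-9,0,0,0,0,0],[-12,0,0,0,0,0]],
  ],
)

```text
clock: 26.0
eef_pos: [446.3, -39.4, 135.7]
tool_rot: [3.14, -0.004, 0.087]
force: [0.4, -0.0, -0.3]
width: 0.2
gripper_force: 0.0
```

```bash
python3 -c "
from h import *
s=ctrl.read_state();print(s['eef_pos'],s['force'])
d=cam('top');p=d['pixels'][160:215,295:345].astype(int)
m=((p[:,:,0]-p[:,:,2])>35);print('wood px',m.sum())
a=cv2.imread('pics/t2.png')[:,:,::-1].astype(int);print('ref open',((a[...,0]-a[...,2])>35).sum()/16)
print(p[::4,10].tolist())"
```

```text
[446.29743325 -39.3671891  135.7392882 ] [ 0.39434431 -0.00914248 -0.34027269]
wood px 0
ref open 1971.6875
[[90, 102, 108], [91, 102, 108], [106, 108, 102], [143, 147, 152], [100, 99, 89], [104, 103, 103], [145, 141, 137], [149, 145, 141], [149, 146, 141], [149, 146, 141], [150, 147, 142], [150, 147, 142], [150, 147, 142], [152, 149, 144]]
```

Call:
send_rows(
  rows=[
    [[0,0,0,0,0,0],[0,0,0,0,0,0],[0,0,0,0,0,0]],
  ],
)

```text
clock: 26.35
eef_pos: [447.8, -38.7, 135.5]
tool_rot: [3.141, -0.003, 0.088]
force: [0.0, 0.7, 0.7]
width: -0.1
gripper_force: 0.0
```

```bash
python3 -c "
from cell import ctrl
print(ctrl.finish_job())"
```

```text
the job is handed in; nothing more can be done
None
```

I handed the job in at about 26 s: the steel section was seated flat in the right-hand pocket, the drawer stayed shut when let go, and the highest wrist reading during the presses was about 11 N; no verdict came back.

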